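# Hold the tension lever over its fork

### The job

I am refitting the tension lever on the wire stand: swing the stand's red-knobbed keeper well aside so that the two fork slots are open, then pick up the lever by its balance point and hold it level just above the slots, its cross pins over them and its pulley end over the copper spool. Keep it level all the way, leave the other things on the bench alone, and finish while still holding the lever there, clear of the stand, so that I can grease the slots under it.

Things in the scene. Friction and masses are not known exactly. Their poses are not given: they have to be found in the camera images.
- wire_stand: wire stand, fixed: green base 266 x 86 x 10 mm with a fork near one end and a copper wire spool near the other. Origin on the bench under the middle of the fork; x points to the spool (64 mm wide, 59 mm high, centre at x = 180 mm), z up. Two fork cheeks, 105 mm high, 50 mm long in x, 10 mm thick, at y = -27 and +27 mm, each with a U slot at x = 0, 12 mm wide, 20 mm deep, open at the top.
- slots (a point): the point midway between the two slot mouths, at the height of the cheek tops, 105 mm above the bench; axes as the stand
- keeper (a joint): angle (rad) of the keeper, a flat steel bar 16 mm wide lying up to 6 mm above the cheek tops, turning on an upright screw at x = 0, y = 45 mm of the stand. Near 0 it points to the stand's -y and bars both slots; it grows counter-clockwise from above, toward the spool, up to its stop at 1.9; well aside above 1.45. Light friction (0.05 N m): stays where left.
- keeper_knob (a point): middle of the upright red knob (14 mm diameter, 24 mm high, on a thinner stem) on the free end of the keeper, 85 mm from the screw, 131 mm above the bench; the top of the knob is 12 mm higher
- lever: loose tension lever, 275 x 68 x 48 mm: grey round hub (48 mm diameter) with a 10 mm cross pin through it, short tail (56 mm behind), and a steel bar 10 mm thick, 16 mm high, from the hub casting (ends at x = 45 mm) to a white pulley. Origin under the hub on its underside; x along the bar to the pulley, y along the pin, z up; bar centre line at y = 0, z = 24 mm. 0.84 kg with its weight.
- trunnion (a point): centre of the hub, on the axis of the cross pins: x = 0, z = 24 mm on the lever
- pulley (a point): centre of the white pulley (28 mm diameter) at the end of the lever: x = 205 mm, z = 24 mm on the lever
- weight (a joint): setting (m) of the brass weight on the bar (round, 48 mm diameter, 30 mm long, black thumb screw): its centre is at x = 95 mm plus this value on the lever. Clamped tight, does not slip. It weighs 0.42 kg; the lever without it also 0.42 kg, centred at x = 20 mm: so the whole balances on the bare bar at x = (20 mm + weight's centre) / 2.
- weight_centre (a point): centre of the brass weight, on the bar's centre line
- test_fixture: fixed equipment to carry the lever over or round: brown-and-white coil test fixture, 135 x 166 mm, up to 101 mm high with its raised red clamp grip; origin near the middle of its underside. It stands between the wire stand and the place where the lever lies
- tape_yellow: bystander: roll of yellow tape, 62 mm wide, 18 mm high; origin at the middle of the underside
- toroid_06: bystander: copper-wound ring choke, 40 mm wide, 28 mm high; origin at the middle of the underside
- toroid_07: bystander: as toroid_06
- toroid_08: bystander: as toroid_06
- toroid_12: bystander: as toroid_06

How it is judged:
On the way, in this order (a step that is already met when the one before it is completed fails the run):
1. the keeper is swung aside (more than 1.45 rad) (value of joint keeper above 1.45 rad), for 0.2 s.
2. the lever is lifted clear of the bench, level, gripped at its balance point (height (world z) of lever above 0.05 m and angle between lever's own z axis and vertical below 0.1 rad and contact force between lever and the fingers above 2 N and ((x of the grasp point in the frame of lever between 0.0455 and 0.077 m and value of joint weight below 0.015 m) or (x of the grasp point in the frame of lever between 0.053 and 0.0845 m and value of joint weight between 0.015 and 0.03 m) or (x of the grasp point in the frame of lever between 0.0605 and 0.092 m and value of joint weight between 0.03 and 0.045 m) or (x of the grasp point in the frame of lever between 0.068 and 0.0995 m and value of joint weight between 0.045 and 0.06 m) or (x of the grasp point in the frame of lever between 0.0755 and 0.107 m and value of joint weight above 0.06 m))), for 0.2 s.
At the end, for the whole second after the job is handed in: Keeper open (over 1.45 rad); lever still, held by the fingers alone within about 12 mm of its balance point, level within 4 degrees, cross pins within 10 mm of the slots' middle from above and 8 to 50 mm above their mouths, bar along the stand within 6 degrees, pulley over the spool (value of joint keeper above 1.45 rad and horizontal distance between trunnion and slots below 0.01 m and z of trunnion in the frame of slots between 0.008 and 0.05 m and angle between the x axis of lever and the x axis of wire_stand, either way round below 0.1 rad and x of pulley in the frame of wire_stand above 0.15 m and angle between lever's own z axis and vertical below 0.07 rad and linear speed of lever below 0.02 m/s and ((x of the grasp point in the frame of lever between 0.0455 and 0.077 m and value of joint weight below 0.015 m) or (x of the grasp point in the frame of lever between 0.053 and 0.0845 m and value of joint weight between 0.015 and 0.03 m) or (x of the grasp point in the frame of lever between 0.0605 and 0.092 m and value of joint weight between 0.03 and 0.045 m) or (x of the grasp point in the frame of lever between 0.068 and 0.0995 m and value of joint weight between 0.045 and 0.06 m) or (x of the grasp point in the frame of lever between 0.0755 and 0.107 m and value of joint weight above 0.06 m)) and contact force between lever and the fingers above 2 N and contact force between lever and wire_stand below 0.2 N); the arm keeps its last pose, push and grip.
It fails at once if the lever tips by more than 15 degrees (angle between lever's own z axis and vertical above 0.26 rad).
It fails at once if a bystander is pushed by more than 15 mm (distance of any of tape_yellow, toroid_06, toroid_07, toroid_08, toroid_12 from where it was at the start of the episode above 0.015 m).
It also fails if it takes over 58 s, if anything falls off the work surface, if the arm or the gripper's body presses on something with over 40 N, if the wrist force passes 120 N, or if a joint passes its speed limit or range.

### The arm

A 6-joint arm with a two-finger parallel gripper is mounted at the origin on a cart in front of the work surface, level with it; the furniture and walls round the work are solid. World frame = base frame: x ahead of the robot, y to its left, z up, the work surface at z = 0. Lengths are in m, angles in rad, forces in N, time in s.
With the tool pointing down it reaches from about 0.425 to 0.95 m from the base axis. Payload 3.5 kg.
Tool frame: the origin (TCP) lies between the finger pads; the fingertips stand 19 mm ahead of it and the grasp point (between the pads) is the TCP (ctrl.nose_length is the distance from the TCP to the fingertips, in m); z points along the fingers, y is the line along which they close (so a half turn about z gives the same grasp; the last joint's range is limited). The gripper opens to 85 mm and grips with 20 to 120 N. Pads are 22 mm wide; open, the fingers measure 114 mm over their backs; the gripper's body (76 mm by 85 mm) begins 54 mm behind the grasp point. The pads swing forward as they close: fully open they stand 13 mm farther back than shut.
Start: joints at [1.015, 0.286, 1.577, -0, 1.279, -0.15], TCP at [0.266, 0.62, 0.25] pointing down, gripper open.
Joint ranges: [-2.77, 2.77], [-0.9, 2.22], [0.21, 2.48], [-1.53, 4.67], [0.24, 2.81], [-2.84, 2.84]. Speed limits (rad/s): [2.79, 2.79, 3.14, 3.14, 3.14, 3.14].

### API

Orientations are given as a unit quaternion [x, y, z, w].
In Python, from plant import ctrl gives the robot as it stands.
- The arm moves only by the tool apply_moves, never from a script. Its argument "series" is a list of rows, each a list of 6 numbers: the shift along the world's x, y, z scaled (see below), then the turn, a rotation vector about the world's x, y, z scaled (see below). A call has 1 to 20 rows; each row is the pose to reach, as a shift and turn from the pose commanded when the call began; what a row does not reach only later rows make up. The controller multiplies each number of a shift by 0.8 m and each number of a turn by 45 degrees. A row lasts 1/8 s, in which the tool goes at most 62.5 mm and 10.7 degrees, less where a joint would pass 70% of its speed; a pose out of reach is approached as far as the arm can. A call with a number of a shift or a turn outside -1 to 1 is refused whole. A call with a gripper value outside its range is refused whole. "jaw" is the opening, from 0 (shut) to 1 (fully open), set as the call begins (left out, the last holds). The fingers move at their own pace and stop on an object; "squeeze" is the grip in N (left out, the last holds). Time passes only in rows, so rows that repeat a pose let the fingers close. It gives the time, the measured TCP pose, the force, the opening and the grip force at its end, in the units of the state.
- ctrl.get_state(): the state, without advancing time (a new reading comes with each control period).
- ctrl.read_camera(name): name is "scene" or "top"; returns the picture (384x512x3 uint8, red, green, blue); there is no depth.
- ctrl.get_calibration(name): a dict with "fx", "fy", "cx", "cy" (pixels), "xyz" and "orientation" of the camera in the world. Camera axes: x right, y up, looking along -z (the intrinsics and any distortion apply to the point x, -y, -z); pixel columns grow to the right and rows downward; lengths in m; the calibration is good to about 2 mm. A picture is of the moment at which its call begins. get_calibration takes no time and is no camera call.
- ctrl.sign_off(): hands the job in; it is judged then, once.
Trained networks look in the newest picture that a camera, given by its name, has taken for a name from the list of things; names that differ only in an ending like _2 or _b are one class to them, and where a whole thing is asked for, a point or a joint stands for the part that bears it (a point fixed in the world has none). Each returns a list of dicts, best first, with "p" (0 to 1); they miss things now and then, are a little off and sometimes report something else, mostly with a low value. They report only what shows in the picture. A call takes as long as a camera call.
- ctrl.boxes_of(thing, camera): "xy" ([column, row] as shares, 0 to 1, of the picture: columns of its width, rows of its height, amid what is visible of it).
- ctrl.silhouettes(thing, camera): "pixels" (384x512 bool, what is visible of it) and "xy" ([column, row] as shares, 0 to 1, of the picture: columns of its width, rows of its height, amid what is visible of it).
The state is a dict: "time": time; "qpos": joint angles; "dq": joint speeds; "joint_efforts": joint torques, N m; "eef_pos": TCP position; "tcp_rot": TCP orientation; "contact_force": force on the tool from outside, world axes, zero at the start; "wrist_torque": the same for the moment, N m; "opening": opening from 0.0 (shut) to 1.0 (fully open); "finger_force": force on a finger pad.
Only numpy, scipy, OpenCV 4.12 (cv2) and the standard library are available. Lean on these libraries where they do the work, as an engineer would, in place of code of your own. Each camera call takes 0.05 s, during which the arm holds its last target. There are 200 camera calls.

## Working session

There is one attempt and no reset: what is moved stays moved. The work goes in short steps, Python scripts to look and compute and a tool call to move; the robot and the scene stay as the last step left them, time stands still between calls to the robot, and variables do not carry over. Pictures are saved under pics/ and viewed, at most 10 in all, crops included, and the job is handed in when it is done.

Besides the shell and the picture viewer there is one more tool, called as a command line: name --pt "numbers of a row" for each row, then --argument value for the rest. apply_moves: Moves the arm, as the interface text tells. Shifts and turns lie within -1 to 1; 1 stands for 0.8 m of shift or 45 degrees of turn. Its arguments: {"type":"object","properties":{"series":{"type":"array"},"jaw":{"type":"number"},"squeeze":{"type":"number"}},"required":["series"]}

```bash
ls; mkdir -p pics; cat > h.py <<'E'
import numpy as np, cv2
from scipy.spatial.transform import Rotation as R
from plant import ctrl
def snap(n,f):
    im=ctrl.read_camera(n); cv2.imwrite(f'pics/{f}.png',im[:,:,::-1]); return im
def ray(n,u,v,z):
    c=ctrl.get_calibration(n); r=R.from_quat(c['orientation']); o=np.array(c['xyz'])
    d=r.apply([(u-c['cx'])/c['fx'],-(v-c['cy'])/c['fy'],-1]); return o+d*(z-o[2])/d[2]
def proj(n,p):
    c=ctrl.get_calibration(n); r=R.from_quat(c['orientation'])
    q=r.inv().apply(np.array(p)-c['xyz']); return np.c_[c['cx']+c['fx']*q[...,0]/-q[...,2], c['cy']-c['fy']*q[...,1]/-q[...,2]] if q.ndim>1 else np.array([c['cx']-c['fx']*q[0]/q[2],c['cy']+c['fy']*q[1]/q[2]])
E
python3 - <<'E'
from h import *
for n in('scene','top'):
    print(ctrl.get_calibration(n)); snap(n,n+'0')
    for t in ['wire_stand','keeper_knob','lever','trunnion','pulley','weight_centre','test_fixture','tape_yellow','toroid_06']:
        print(n,t,[(np.round(np.array(b['xy'])*[512,384],1).tolist(),round(b['p'],2)) for b in ctrl.boxes_of(t,n)][:5])
print(ctrl.get_state())
E
```

```text
pics
{'fx': 438.73792786557186, 'fy': 438.73792786557186, 'cx': 250.9536852337504, 'cy': 194.96021676292742, 'xyz': array([-0.2765582 , -0.67225867,  0.55669018]), 'orientation': array([ 0.46099463, -0.27309018, -0.43889919,  0.72129966])}
scene wire_stand [([157.7, 208.4], 0.73)]
scene keeper_knob [([161.1, 207.6], 0.68), ([151.0, 187.8], 0.67)]
scene lever [([300.1, 248.4], 0.82)]
scene trunnion [([302.4, 246.9], 0.72)]
scene pulley [([304.2, 249.8], 0.73), ([276.6, 208.6], 0.49)]
scene weight_centre [([342.4, 241.6], 0.91)]
scene test_fixture []
scene tape_yellow [([281.4, 220.4], 0.71)]
scene toroid_06 [([200.3, 251.7], 0.72), ([176.0, 253.5], 0.63), ([277.2, 207.6], 0.57), ([263.9, 211.4], 0.44)]
{'fx': 473.6296218882679, 'fy': 473.6296218882679, 'cx': 258.3023126817364, 'cy': 190.04016470556365, 'xyz': array([ 0.30396255, -0.2414404 ,  1.4171576 ]), 'orientation': array([ 0.06316634, -0.06382482, -0.69845218,  0.71000067])}
top wire_stand [([175.1, 192.1], 0.76)]
top keeper_knob [([166.5, 210.0], 0.56)]
top lever [([304.8, 208.6], 0.67)]
top trunnion [([301.2, 209.0], 0.78)]
to
[... 243 characters left out ...]
': array([ 1.01502226e+00,  2.86265097e-01,  1.57669581e+00, -1.97401303e-05,
        1.27859756e+00, -1.49986927e-01]), 'dq': array([-1.33628734e-05,  2.04767390e-03,  2.95716920e-04,  3.08140013e-05,
       -4.21155091e-03, -9.17875309e-04]), 'joint_efforts': array([-3.05682797e-04, -4.05973434e+01, -2.92948580e+01, -2.60025599e-04,
        6.06626054e-04, -2.33411754e-06]), 'eef_pos': array([0.26641296, 0.6201872 , 0.25035043]), 'tcp_rot': array([2.01501600e-01, 9.79488185e-01, 1.27746583e-05, 1.47772584e-05]), 'contact_force': array([-0.73282561, -0.07744481,  0.12512066]), 'wrist_torque': array([ 0.00663412,  0.01611966, -0.02732452]), 'finger_force': 0.0, 'opening': 1.0033930452788076}
```

```bash
python3 - <<'E'
import cv2
a=cv2.imread('pics/top0.png')[90:290,110:380]; cv2.imwrite('pics/top0c.png',cv2.resize(a,(800,593),interpolation=2))
a=cv2.imread('pics/scene0.png')[150:300,110:390]; cv2.imwrite('pics/scene0c.png',cv2.resize(a,(800,429),interpolation=2))
E
```

```text
(no output)
```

View pics/top0c.png

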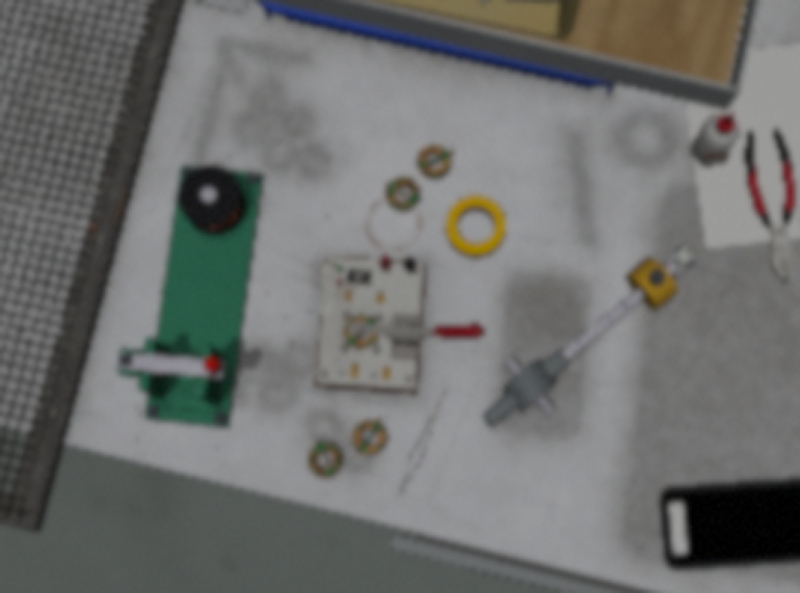

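View pics/scene0c.png

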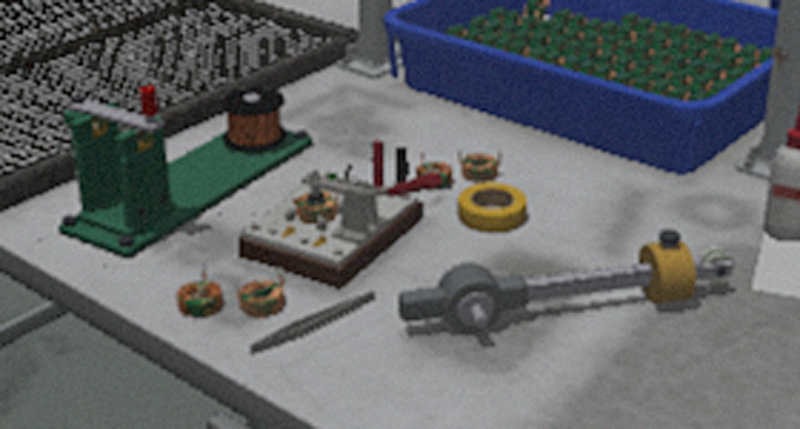

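The top view shows the stand on the left: knob at crop (214,363), spool (211,200), keeper bar across the fork. The test fixture is in the middle. The lever is on the right, with hub (531,385), weight (654,282) and pulley (685,256). The scene view agrees, with the weight close to the pulley.

```bash
python3 - <<'E'
from h import *
T=lambda x,y:(110+x/2.963,90+y/2.965)
S=lambda x,y:(110+x/2.857,150+y/2.857)
def p(l,n,uv,z): print(l,n,np.round(ray(n,*uv,z),4))
for l,x,y,z in [('c1',182,168,.01),('c2',263,175,.01),('c3',148,416,.01),('c4',229,424,.01),('spool',211,200,.059),('screw',126,357,.11),('knob',214,363,.143),('hub',531,385,.035),('tail',490,418,.03),('pul',687,256,.024),('wt',654,284,.035),('pinA',517,362,.024),('pinB',547,408,.024),('grip',482,331,.095),('fx1',322,256,.03),('fx2',425,262,.03),('fx3',316,385,.03),('fx4',415,392,.03),('tape',476,226,.018),('t1',435,161,.02),('t2',403,193,.02),('t3',325,458,.02),('t4',370,437,.02),('tray',610,88,.1)]:
    p(l,'top',T(x,y),z)
for l,x,y,z in [('knobtop',148,88,.143),('wt',668,272,.024),('pul',718,262,.024),('tail',403,303,.024)]: p(l,'scene',S(x,y),z)
m=ctrl.silhouettes
for n in('top','scene'):
  for t in('keeper_knob','lever','weight_centre','pulley','wire_stand'):
    for b in m(t,n)[:2]:
        v,u=np.nonzero(b['pixels']); print(n,t,round(b['p'],2),len(u),u.min(),u.max(),v.min(),v.max(),u.mean().round(1),v.mean().round(1))
E
```

```text
c1 top [0.6907 0.0282 0.01  ]
c2 top [ 0.6846 -0.056   0.01  ]
c3 top [0.4333 0.0497 0.01  ]
c4 top [ 0.4266 -0.0319  0.01  ]
spool top [ 0.6448 -0.0117  0.059 ]
screw top [0.4791 0.0526 0.11  ]
knob top [ 0.4705 -0.0356  0.143 ]
hub top [ 0.4679 -0.3328  0.035 ]
tail top [ 0.435  -0.2927  0.03  ]
pul top [ 0.6033 -0.4912  0.024 ]
wt top [ 0.5717 -0.4557  0.035 ]
pinA top [ 0.4921 -0.3194  0.024 ]
pinB top [ 0.4465 -0.3495  0.024 ]
grip top [ 0.5117 -0.2818  0.095 ]
fx1 top [ 0.5958 -0.1215  0.03  ]
fx2 top [ 0.5914 -0.2256  0.03  ]
fx3 top [ 0.465  -0.1196  0.03  ]
fx4 top [ 0.4596 -0.218   0.03  ]
tape top [ 0.6323 -0.2769  0.018 ]
t1 top [ 0.6997 -0.2338  0.02  ]
t2 top [ 0.6653 -0.2016  0.02  ]
t3 top [ 0.3937 -0.1299  0.02  ]
t4 top [ 0.4151 -0.174   0.02  ]
tray top [ 0.754  -0.4046  0.1   ]
knobtop scene [ 0.4747 -0.0312  0.143 ]
wt scene [ 0.5785 -0.4556  0.024 ]
pul scene [ 0.6115 -0.487   0.024 ]
tail scene [ 0.4432 -0.2874  0.024 ]
top keeper_knob 0.7 147 151 183 210 216 167.3 212.9
top keeper_knob 0.66 741 273 343 174 233 308.4 203.5
top lever 0.74 775 273 345 173 233 309.1 202.7
top weight_centre 0.68 174 322 338 177 194 330.2 185.2
top weight_centre 0.22 67 214 224 240 250 218.9 244.9
top pulley 0.81 787 273 344 173 233 309.2 202.8
top wire_stand 0.75 2622 150 198 146 233 177.5 191.1
scene keeper_knob 0.55 115 136 164 180 194 158.6 188.3
scene keeper_knob 0.19 315 271 292 214 230 281.4 221.9
scene lever 0.75 1483 249 366 231 265 305.8 248.9
scene weight_centre 0.68 247 134 165 180 195 152.7 188.0
scene weight_centre 0.66 167 194 209 248 260 201.5 253.9
scene pulley 0.64 1598 249 365 230 265 306.3 248.7
scene pulley 0.34 215 134 165 180 195 152.6 188.1
scene wire_stand 0.66 2837 131 216 180 238 166.6 207.4
```

```bash
cat > ov.py <<'E'
from h import *
def W(pose,pts):
    x,y,a=pose; p=np.array(pts,float)/1000; c,s=np.cos(a),np.sin(a)
    return np.c_[x+c*p[:,0]-s*p[:,1],y+s*p[:,0]+c*p[:,1],p[:,2]]
def circ(c,r,ax,n=40):
    t=np.linspace(0,2*np.pi,n); e=np.delete(np.eye(3),ax,0); return np.array(c)+r*(np.cos(t)[:,None]*e[0]+np.sin(t)[:,None]*e[1])
def draw(img,n,pose,polys,f,off,col):
    for q in polys:
        u=((proj(n,W(pose,q))-off+.5)*f-.5)
        cv2.polylines(img,[np.round(u).astype(int)],False,col,1,cv2.LINE_AA)
def stand(k=0):
    P=[[[-25,y+d,105],[25,y+d,105]] for y in(-27,27) for d in(-5,5)]
    P+=[[[x,y-5,105],[x,y+5,105]] for y in(-27,27) for x in(-25,25)]
    P+=[[[25,-32,105],[25,-32,10]],[[-25,-32,105],[-25,-32,10]]]
    K=np.array([85*np.sin(k),45-85*np.cos(k),0])
    P+=[circ([180,0,59],32,2),circ(K+[0,0,143],7,2),circ(K+[0,0,119],7,2),[[0,45,111],K+[0,0,111]]]
    return P
def lever(w=62):
    P=[circ([0,0,24],24,1),circ([205,0,24],14,1),[[0,-34,24],[0,34,24]],[[45,0,32],[220,0,32]],[[-56,0,24],[45,0,24]]]
    return P+[circ([95+w+d,0,24],24,0) for d in(-15,15)]
def show(tag,n,im,box,items,f):
    x0,y0,x1,y1=box; a=cv2.resize(im[y0:y1,x0:x1,::-1],None,fx=f,fy=f,interpolation=2)
    for pose,P,c in items: draw(a,n,pose,P,f,np.array([x0,y0]),c)
    return a
E
python3 - <<'E'
from ov import *
sp=(.470,.003,-.085); lp=(.470,-.3345,-.867)
t=cv2.imread('pics/top0.png')[:,:,::-1]; s=cv2.imread('pics/scene0.png')[:,:,::-1]
Y=(255,0,255)
a=show('','top',t,(145,140,205,240),[(sp,stand(),Y)],5)
b=show('','top',t,(265,165,350,240),[(lp,lever(),Y)],5)
c=show('','scene',s,(125,172,225,242),[(sp,stand(),Y)],4)
d=show('','scene',s,(245,225,375,275),[(lp,lever(),Y)],3)
H=np.zeros((590,795,3),np.uint8)
def put(x,y,i): 
    h=min(i.shape[0],590-y);w=min(i.shape[1],795-x); H[y:y+h,x:x+w]=i[:h,:w]
put(0,0,a[:500]);put(305,0,b[:,:430]);put(0,0,a);
cv2.imwrite('pics/ovA.png',H[:505,:740])
H[:]=0; put(0,0,c);put(402,0,d); cv2.imwrite('pics/ovB.png',H[:285])
E
```

```text
(no output)
```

View pics/ovA.png

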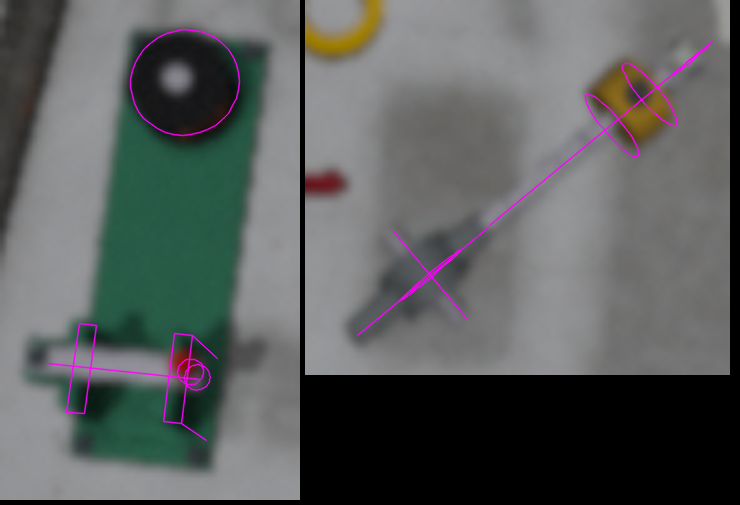

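View pics/ovB.png

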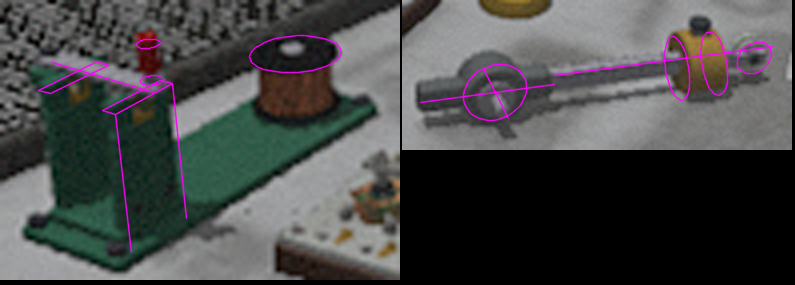

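```bash
cat > fit.py <<'E'
from ov import *
from scipy.optimize import least_squares
A=lambda x,y:(145+(x+.5)/5-.5,140+(y+.5)/5-.5); B=lambda x,y:(125+(x+.5)/4-.5,172+(y+.5)/4-.5)
def model(q):
    bx,k=q[3]*1000,q[4]; K=[85*np.sin(k),45-85*np.cos(k)]
    c=lambda i,j:[bx+133*i,43*j,10]
    return W(q[:3],[[*K,131],[180,0,59],c(1,1),c(1,-1),c(-1,1),c(-1,-1),[0,45,115]]),W(q[:3],[c(-1,1),c(-1,-1),c(1,-1),[*K,143],[180,0,59]])
a=np.array([A(*p) for p in[(182,359),(186,85),(133,33),(270,44),(72,455),(212,468),(37,355)]])
b=np.array([B(*p) for p in[(25,232),(127,270),(378,108),(148,36),(297,52)]])
def res(q):
    m,n=model(q); return np.r_[(proj('top',m)-a).ravel(),(proj('scene',n)-b).ravel()]
s=least_squares(res,[.47,.003,-.085,.09,0],x_scale=[.01,.01,.1,.01,.1],loss='soft_l1')
print(s.x.round(4)); print(res(s.x).reshape(-1,2).round(1).tolist())
E
python3 fit.py
```

```text
[ 0.4723  0.0065 -0.0924  0.0884  0.0624]
[[1.2, 0.4], [-1.0, -1.4], [0.1, -1.5], [0.5, -0.7], [-0.3, 0.2], [0.3, 0.7], [0.5, 0.5], [-1.4, -0.3], [-2.0, -0.5], [0.8, -0.3], [0.8, 0.5], [-0.7, -0.1]]
```

apply_moves --pt "0.26 -0.8175 0 0 0 -1" --pt "0.26 -0.8175 0 0 0 -1" --pt "0.26 -0.8175 0 0 0 -1" --pt "0.26 -0.8175 0 0 0 -1" --pt "0.26 -0.8175 0 0 0 -1" --pt "0.26 -0.8175 0 0 0 -1" --pt "0.26 -0.8175 0 0 0 -1" --pt "0.26 -0.8175 0 0 0 -1" --pt "0.26 -0.8175 0 0 0 -1" --pt "0.26 -0.8175 0 0 0 -1" --pt "0.26 -0.8175 0 0 0 -1" --pt "0.26 -0.8175 0 0 0 -1" --pt "0.26 -0.8175 0 0 0 -1" --pt "0.26 -0.8175 0 0 0 -1" --jaw 0.45

```text
time: 3.25
eef_pos: [0.4741, -0.0325, 0.2502]
tcp_rot: [0.56, 0.828, 0.0, -0.0]
contact_force: [-0.9, 0.8, 0.4]
opening: 0.45
finger_force: 0.0
```

apply_moves --pt "0 0 0 0 0 -0.53" --pt "0 0 0 0 0 -0.53" --pt "0 0 -0.05 0 0 -0.53" --pt "0 0 -0.1 0 0 -0.53" --pt "0 0 -0.1 0 0 -0.53"

```text
time: 3.88
eef_pos: [0.4718, -0.0317, 0.1672]
tcp_rot: [0.719, 0.695, -0.002, -0.003]
contact_force: [-0.2, -0.3, 0.1]
opening: 0.45
finger_force: 0.0
```

```bash
python3 - <<'E'
from ov import *
q=(.4723,.0065,-.0924)
im=snap('scene','s1'); cv2.imwrite('pics/s1c.png',show('','scene',im,(110,120,240,240),[(q,stand(.062),(255,0,255))],5))
print(ctrl.get_state()['eef_pos'],ctrl.get_state()['opening'],ctrl.get_state()['qpos'])
E
```

```text
[ 0.47353992 -0.03245254  0.16963647] 0.44438119779752716 [-2.82666098e-01 -7.72274620e-02  2.12682689e+00  6.66144243e-05
  1.09482842e+00 -2.48157684e-01]
```

View pics/s1c.png

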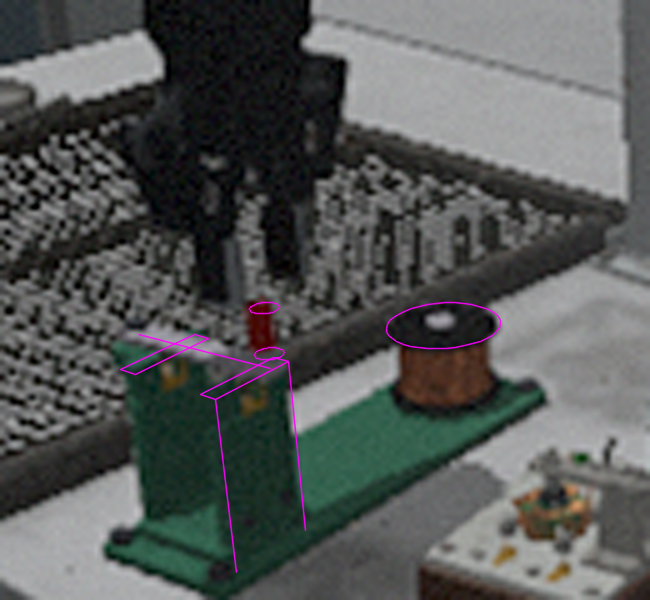

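apply_moves --pt "0 0 -0.02 0 0 0" --pt "0 0 -0.04 0 0 0" --pt "0 0 -0.04 0 0 0"

```text
time: 4.3
eef_pos: [0.4735, -0.0335, 0.1369]
tcp_rot: [0.72, 0.694, -0.001, -0.001]
contact_force: [-0.6, 0.8, 0.2]
opening: 0.451
finger_force: 0.0
```

apply_moves --pt "0.0167 0.0008 0 0 0 0.2" --pt "0.033 0.0042 0 0 0 0.4" --pt "0.0486 0.0101 0 0 0 0.6" --pt "0.0631 0.0184 0 0 0 0.8" --pt "0.0761 0.0289 0 0 0 1" --pt "0.0761 0.0289 0 0 0 1"

```text
time: 5.05
eef_pos: [0.536, -0.0106, 0.1387]
tcp_rot: [0.4, 0.916, 0.0, 0.0]
contact_force: [0.6, -0.1, 0.6]
opening: 0.454
finger_force: 0.0
```

apply_moves --pt "0.0112 0.0124 0 0 0 0.2" --pt "0.0203 0.0263 0 0 0 0.4" --pt "0.0272 0.0415 0 0 0 0.6" --pt "0.0315 0.0576 0 0 0 0.8" --pt "0.0333 0.0742 0 0 0 1" --pt "0.0333 0.0742 0 0 0 1"

```text
time: 5.8
eef_pos: [0.5618, 0.0489, 0.1386]
tcp_rot: [0.02, 1.0, -0.0, 0.0]
contact_force: [0.9, -0.2, 0.4]
opening: 0.452
finger_force: 0.0
```

apply_moves --pt "-0.0011 0.0185 0 0 0 0.22" --pt "-0.0011 0.0185 0 0 0 0.22" --pt "-0.0011 0.0185 0 0 0 0.22"

```text
time: 6.18
eef_pos: [0.5609, 0.0629, 0.1384]
tcp_rot: [-0.066, 0.998, -0.0, -0.0]
contact_force: [-0.3, 0.9, 1.5]
opening: 0.451
finger_force: 0.0
```

```bash
python3 - <<'E'
from ov import *
q=(.4723,.0065,-.0924)
im=snap('scene','s2'); a=show('','scene',im,(130,140,240,240),[(q,stand(1.7),(255,0,255))],4)
im=snap('top','t2'); b=show('','top',im,(140,140,220,240),[(q,stand(1.7),(255,0,255))],4)
cv2.imwrite('pics/s2c.png',np.hstack([a,b]))
E
```

```text
(no output)
```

View pics/s2c.png

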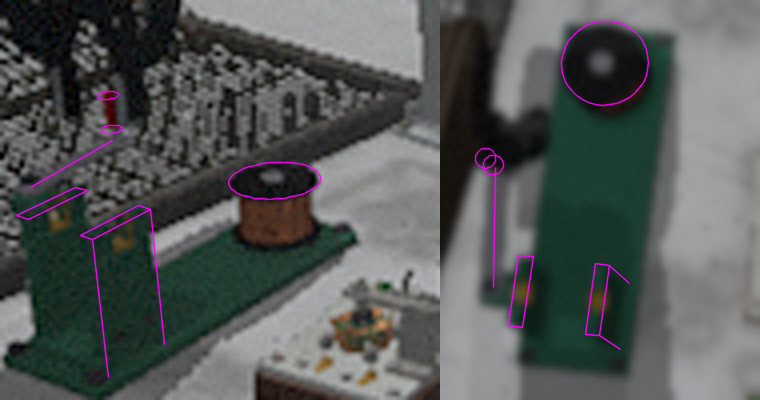

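Keeper is at about 1.7 rad, with the knob on the drawn model and the slots open. Next I fit the lever pose.

apply_moves --pt "0 0 0.07 0 0 0" --pt "0 0 0.12 0 0 0" --pt "0 -0.1 0.15 0 0 -0.25" --pt "0 -0.2 0.15 0 0 -0.5" --pt "0 -0.3 0.15 0 0 -0.75" --pt "0 -0.4 0.15 0 0 -1" --pt "0 -0.4 0.15 0 0 -1" --jaw 1

```text
time: 7.15
eef_pos: [0.5606, -0.2486, 0.2584]
tcp_rot: [0.321, 0.947, 0.0, 0.0]
contact_force: [-0.1, -0.6, -0.5]
opening: 1.003
finger_force: 0.0
```

```bash
cat > fitl.py <<'E'
from ov import *
from scipy.optimize import least_squares
t=cv2.imread('pics/top0.png')[:,:,::-1]; s=cv2.imread('pics/scene0.png')[:,:,::-1]
A=lambda x,y:(265+(x+.5)/5-.5,165+(y+.5)/5-.5); B=lambda x,y:(245+(x-402+.5)/3-.5,225+(y+.5)/3-.5)
a=np.array([A(*p) for p in[(357,333),(433,263),(683,52),(634,100)]])-[305/5,0]
b=np.array([B(*p) for p in[(418,93),(749,56),(699,62)]])
# crop A of lever starts at column 305 of the sheet
def model(q):
    w=95+q[3]*1000
    return W(q[:3],[[-56,0,28],[0,0,32],[205,0,28],[w,0,30]]),W(q[:3],[[-56,0,24],[205,0,24],[w,-8,24]])
def res(q):
    m,n=model(q); return np.r_[(proj('top',m)-a).ravel(),(proj('scene',n)-b).ravel()]
r=least_squares(res,[.47,-.3345,-.867,.062],x_scale=[.01,.01,.1,.01],loss='soft_l1')
print(r.x.round(4)); print(res(r.x).reshape(-1,2).round(1).tolist())
q=r.x; g=W(q[:3],[[(115+q[3]*1000)/2,0,24]])[0]; print('grasp',g.round(4)); 
st=ctrl.get_state(); print(st['eef_pos'],st['qpos'].round(2)); print(R.from_quat(st['tcp_rot']).apply([0,1,0]))
u=show('','top',t,(265,165,350,240),[(q[:3],lever(q[3]*1000),(255,0,255))],6)
v=show('','scene',s,(245,225,375,275),[(q[:3],lever(q[3]*1000),(255,0,255))],6)[:,:]
H=np.zeros((600,780,3),np.uint8); k=cv2.resize(u,None,fx=.66,fy=.66); H[:k.shape[0],:k.shape[1]]=k; H[300:600]=v; cv2.imwrite('pics/lev.png',H)
E
python3 fitl.py
```

```text
[ 0.4729 -0.3318 -0.8585  0.0651]
[[-0.8, -0.6], [-1.4, 1.1], [0.4, -0.1], [-0.9, -0.4], [0.4, 2.2], [0.4, -0.7], [0.3, 1.6]]
grasp [ 0.5318 -0.3999  0.024 ]
[ 0.56056935 -0.24863455  0.25840726] [-0.58  0.15  1.73  0.    1.27 -1.5 ]
[6.08229605e-01 7.93761113e-01 2.09633341e-04]
```

View pics/lev.png

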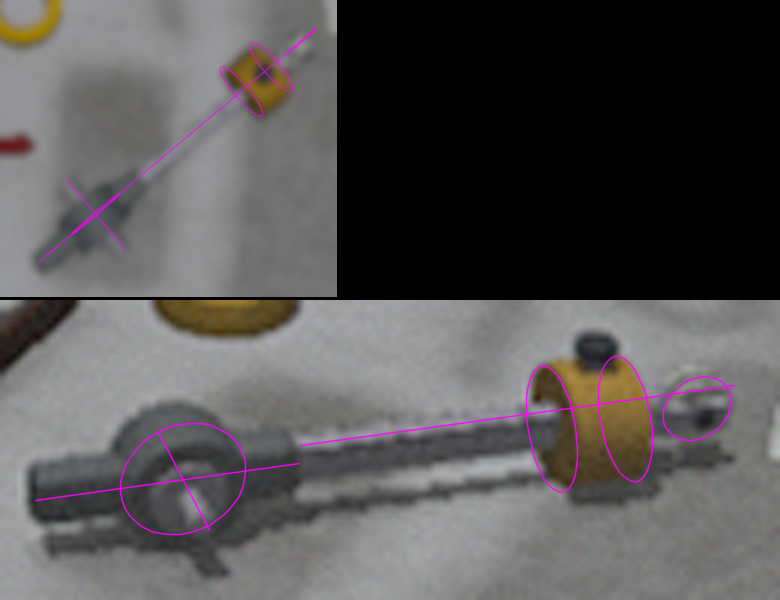

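apply_moves --pt "-0.018 -0.095 0 0 0 -0.13" --pt "-0.036 -0.189 -0.05 0 0 -0.26" --pt "-0.036 -0.189 -0.11 0 0 -0.26" --pt "-0.036 -0.189 -0.17 0 0 -0.26" --pt "-0.036 -0.189 -0.22 0 0 -0.26" --pt "-0.036 -0.189 -0.25 0 0 -0.26" --pt "-0.036 -0.189 -0.25 0 0 -0.26" --pt "-0.036 -0.189 -0.25 0 0 -0.26" --jaw 1

```text
time: 8.15
eef_pos: [0.5328, -0.3983, 0.0596]
tcp_rot: [0.414, 0.91, -0.0, 0.001]
contact_force: [0.3, 1.0, 0.1]
opening: 1.003
finger_force: 0.0
```

```bash
python3 - <<'E'
from ov import *
q=(.4729,-.3318,-.8585)
im=snap('scene','s3'); a=show('','scene',im,(250,170,380,275),[(q,lever(65),(255,0,255))],6)
cv2.imwrite('pics/s3c.png',a[:600]); st=ctrl.get_state(); print(st['eef_pos'],R.from_quat(st['tcp_rot']).apply([0,1,0]))
E
```

```text
[ 0.53312779 -0.39850622  0.06027014] [7.53989189e-01 6.56886799e-01 1.91357202e-04]
```

View pics/s3c.png

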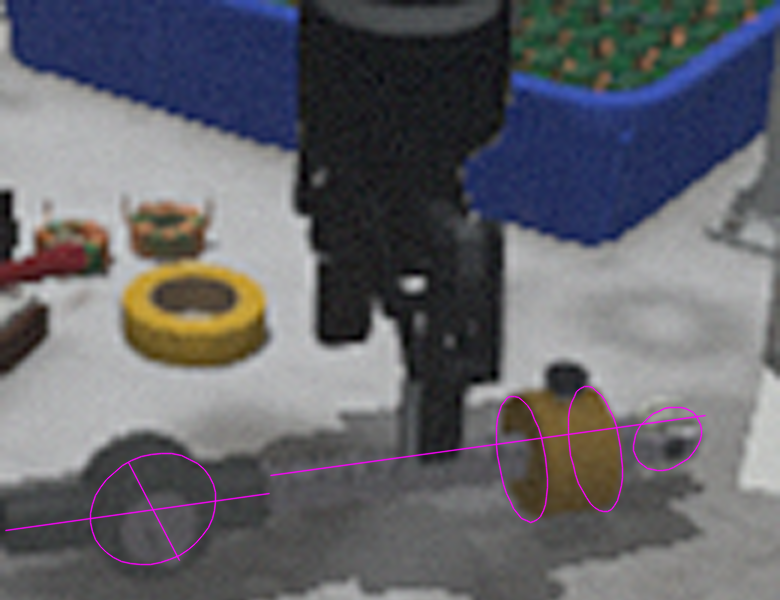

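apply_moves --pt "0 0 -0.025 0 0 0" --pt "0 0 -0.044 0 0 0" --pt "0 0 -0.044 0 0 0"

```text
time: 8.57
eef_pos: [0.5309, -0.396, 0.0202]
tcp_rot: [0.414, 0.91, 0.001, -0.002]
contact_force: [-0.3, -1.2, 0.5]
opening: 0.999
finger_force: 0.0
```

apply_moves --pt "0 0 0 0 0 0" --pt "0 0 0 0 0 0" --pt "0 0 0 0 0 0" --pt "0 0 0 0 0 0" --pt "0 0 0 0 0 0" --pt "0 0 0 0 0 0" --pt "0 0 0 0 0 0" --pt "0 0 0 0 0 0" --jaw 0 --squeeze 70

```text
time: 9.57
eef_pos: [0.5323, -0.3982, 0.0236]
tcp_rot: [0.414, 0.91, -0.001, 0.0]
contact_force: [-3.5, -2.3, 3.7]
opening: 0.105
finger_force: 72.3
```

apply_moves --pt "0 0 0.01 0 0 0" --pt "0 0 0.025 0 0 0" --pt "0 0 0.025 0 0 0" --pt "0 0 0.025 0 0 0"

```text
time: 10.07
eef_pos: [0.532, -0.3968, 0.0424]
tcp_rot: [0.414, 0.91, 0.0, -0.001]
contact_force: [-0.3, 0.2, -8.2]
opening: 0.105
finger_force: 70.6
```

```bash
python3 - <<'E'
from ov import *
st=ctrl.get_state(); print(st['eef_pos'],R.from_quat(st['tcp_rot']).apply([0,1,0]),st['wrist_torque'],st['contact_force'])
im=snap('scene','s4'); a=cv2.resize(im[180:280,240:380,::-1],None,fx=5,fy=5,interpolation=2)
cv2.imwrite('pics/s4c.png',a)
E
```

```text
[ 0.53204866 -0.39682369  0.04244103] [7.53454960e-01 6.57499495e-01 1.89883033e-04] [-0.02983201  0.0332087  -0.03095952] [-0.3095704   0.17267792 -8.15285483]
```

View pics/s4c.png

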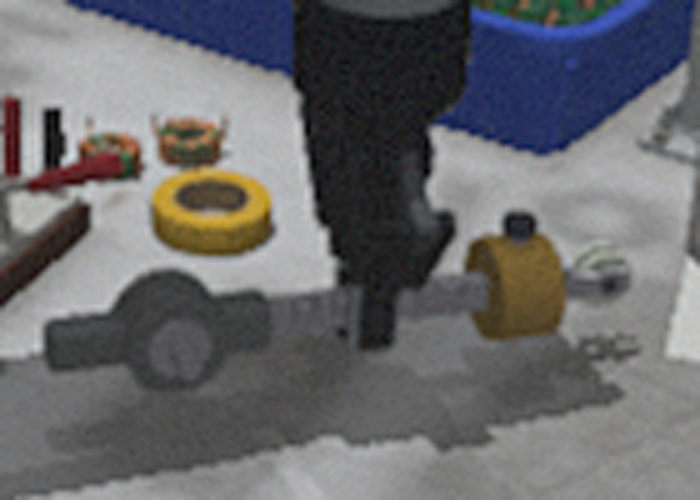

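apply_moves --pt "0 0 0.01 0 0 0" --pt "0 0 0.03 0 0 0" --pt "0 0 0.06 0 0 0" --pt "0 0 0.1 0 0 0" --pt "0 0 0.14 0 0 0" --pt "0 0 0.18 0 0 0" --pt "0 0 0.205 0 0 0" --pt "0 0 0.22 0 0 0" --pt "0 0 0.22 0 0 0"

```text
time: 11.25
eef_pos: [0.5324, -0.3977, 0.2198]
tcp_rot: [0.414, 0.91, -0.0, 0.001]
contact_force: [-0.7, -0.3, -8.5]
opening: 0.106
finger_force: 70.6
```

apply_moves --pt "0.001 0.01 0 0 0 0.02" --pt "0.002 0.03 0 0 0 0.06" --pt "0.004 0.06 0 0 0 0.12" --pt "0.007 0.1 0 0 0 0.2" --pt "0.01 0.14 0 0 0 0.28" --pt "0.013 0.18 0 0 0 0.36" --pt "0.016 0.22 0 0 0 0.44" --pt "0.018 0.26 0 0 0 0.52" --pt "0.021 0.3 0 0 0 0.6" --pt "0.024 0.34 0 0 0 0.68" --pt "0.027 0.38 0 0 0 0.76" --pt "0.03 0.42 0 0 0 0.83" --pt "0.032 0.45 0 0 0 0.89" --pt "0.034 0.475 0 0 0 0.93" --pt "0.035 0.49 0 0 0 0.96" --pt "0.035 0.494 0 0 0 0.968" --pt "0.035 0.494 0 0 0 0.968" --pt "0.035 0.494 0 0 0 0.968"

```text
time: 13.5
eef_pos: [0.5603, -0.003, 0.219]
tcp_rot: [0.047, 0.999, -0.0, -0.0]
contact_force: [-0.0, 0.4, -7.7]
opening: 0.103
finger_force: 70.5
```

```bash
cat > fin.py <<'E'
from ov import *
import sys
tag=sys.argv[1]
q=np.array((.4723,.0065,-.0924)); st=ctrl.get_state(); p=st['eef_pos']; y=R.from_quat(st['tcp_rot']).apply([0,1,0]); a=np.arctan2(y[1],y[0])-np.pi/2
print(p,a,st['wrist_torque'],st['contact_force'],st['finger_force'],st['time'])
d=.088; lp=(p[0]-d*np.cos(a),p[1]-d*np.sin(a),a)
L=[np.array(x,float)+[0,0,1000*p[2]-24] for x in lever(65)]
M=(255,0,255);G=(0,255,255)
A=show('','top',snap('top','t'+tag),(145,130,215,240),[(q,stand(1.7),M),(lp,L,G)],5)
B=show('','scene',snap('scene','s'+tag),(125,110,225,240),[(q,stand(1.7),M),(lp,L,G)],4)
B=cv2.copyMakeBorder(B,0,max(0,A.shape[0]-B.shape[0]),0,0,0); A=cv2.copyMakeBorder(A,0,max(0,B.shape[0]-A.shape[0]),0,0,0)
cv2.imwrite(f'pics/fin{tag}.png',np.hstack([A,B]))
E
python3 fin.py 5
```

```text
[ 0.56029756 -0.00302383  0.21900359] -0.09423539646028911 [-0.06679603 -0.00317137 -0.04214022] [-0.03620633  0.36109978 -7.74465173] 70.5131185054779 13.5
```

View pics/fin5.png

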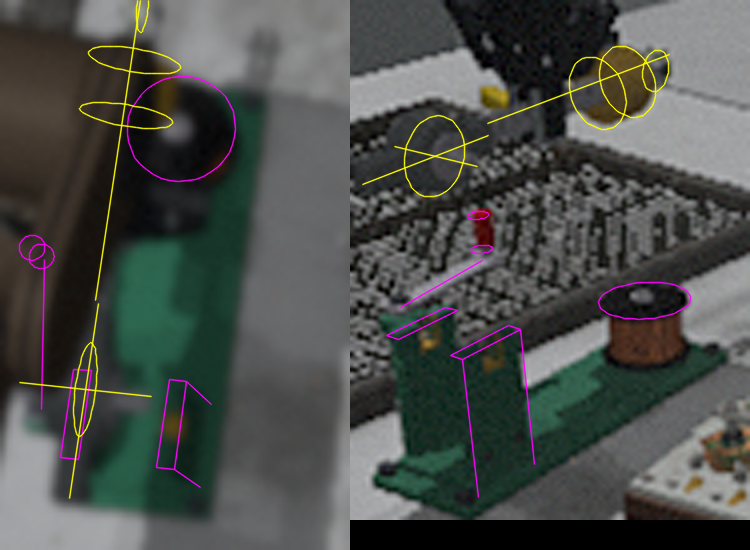

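```bash
cat > d.py <<'E'
from ov import *
from scipy.optimize import least_squares
def brass(f):
    h=cv2.cvtColor(cv2.imread(f),cv2.COLOR_BGR2HSV); m=cv2.inRange(h,(12,110,60),(28,255,255))
    n,l,s,c=cv2.connectedComponentsWithStats(m); return [(s[i].tolist(),c[i].round(1).tolist()) for i in range(1,n) if s[i][4]>25]
for f in('scene0','s4','s5','t5'): print(f,brass(f'pics/{f}.png'))
p=np.array([.53205,-.39682,.0424]); a=np.arctan2(.6575,.7535)-np.pi/2
C=lambda x,y:np.array([240+(x+.5)/5-.5,180+(y+.5)/5-.5])
pts=np.array([[0,-34,24],[205,0,24],[-56,0,24],[160,-12,24]],float)
uv=np.array([C(182,350),C(604,275),C(50,343),C(517,287)])
def pr(d,n,pt,p,a,e=(0,0)):
    return proj(n,W((p[0]-d*np.cos(a)+e[0],p[1]-d*np.sin(a)+e[1],a),pt+[0,0,1000*p[2]-24]))
r=least_squares(lambda x:(pr(x[0],'scene',pts,p,a)-uv).ravel(),[.088],x_scale=.01,loss='soft_l1'); print('d',r.x,r.fun.reshape(-1,2).round(1).tolist())
# s5
p=np.array([.5603,-.0030,.2190]); a=-.0942
for d in(.08,.088,.096):
    for n in('scene','top'):
        wt=np.vstack([circ([160+k,0,24],24,0) for k in(-15,15)]); u=pr(d,n,wt,p,a)
        print(d,n,'wt bbox',u.min(0).round(1),u.max(0).round(1),'pin',pr(d,n,np.array([[0,-34,24.]]),p,a).round(1))
E
python3 d.py
```

```text
scene0 [([158, 132, 10, 8, 47], [162.2, 135.1]), ([271, 214, 23, 17, 264], [282.0, 222.9]), ([334, 235, 19, 21, 285], [344.0, 244.6])]
s4 [([158, 132, 10, 8, 47], [162.2, 135.1]), ([271, 214, 23, 17, 264], [282.0, 222.9]), ([333, 227, 20, 21, 291], [343.6, 236.9]), ([247, 327, 12, 7, 26], [252.2, 329.8])]
s5 [([184, 122, 17, 19, 195], [192.3, 130.4]), ([158, 132, 7, 5, 32], [161.0, 134.1]), ([271, 214, 23, 17, 260], [282.0, 222.9])]
t5 [([310, 0, 50, 115, 2421], [334.8, 64.1]), ([356, 0, 22, 57, 553], [365.5, 25.7]), ([31, 18, 21, 14, 129], [40.8, 24.3]), ([335, 36, 6, 14, 34], [336.8, 42.4]), ([356, 60, 9, 21, 52], [360.1, 68.0]), ([449, 115, 50, 39, 629], [474.1, 126.8]), ([261, 156, 19, 20, 185], [270.0, 165.7]), ([23, 238, 8, 8, 38], [26.6, 242.1])]
d [0.09064873] [[2.2, 5.7], [-0.6, 0.7], [-0.7, 2.3], [0.8, 3.4]]
0.08 scene wt bbox [181.4 120.4] [202.8 141. ] pin [[158.7 150.2]]
0.08 top wt bbox [160.9 135.8] [181.  152.3] pin [[175.3 205.8]]
0.088 scene wt bbox [179.3 121.1] [200.9 141.9] pin [[156.3 151.2]]
0.088 top wt bbox [160.5 138.8] [180.6 155.2] pin [[174.8 208.8]]
0.096 scene wt bbox [177.3 121.8] [198.9 142.7] pin [[153.8 152.2]]
0.096 top wt bbox [160.  141.8] [180.2 158.1] pin [[174.4 211.9]]
```

```bash
python3 - <<'E'
from ov import *
im=cv2.imread('pics/t2.png'); h=cv2.cvtColor(im,cv2.COLOR_BGR2HSV)[205:225,150:190]; m=cv2.inRange(h,(8,90,50),(30,255,255))
n,l,s,c=cv2.connectedComponentsWithStats(m); C=[c[i]+[150,205] for i in range(1,n) if s[i][4]>2]; print([ (x.round(1),k[4]) for x,k in zip(C,s[1:])])
for z in(.085,.095,.105):
    P=np.array([ray('top',*u,z) for u in C]); print(z,P.round(4).tolist())
print(proj('top',W((.4723,.0065,-.0924),[[0,-27,90],[0,27,90]])))
E
```

```text
[(array([160.6, 212.6]), np.int32(21)), (array([179.5, 214.8]), np.int32(18))]
0.085 [[0.4765, 0.0351, 0.085], [0.4713, -0.0188, 0.085]]
0.095 [[0.4753, 0.033, 0.095], [0.47, -0.0205, 0.095]]
0.105 [[0.474, 0.0309, 0.105], [0.4688, -0.0222, 0.105]]
[[179.74356997 215.07856748]
 [160.77327272 213.01274078]]
```

apply_moves --pt "0.0033 0.002 -0.005 0 0 0" --pt "0.0033 0.002 -0.015 0 0 0" --pt "0.0033 0.002 -0.03 0 0 0" --pt "0.0033 0.002 -0.045 0 0 0" --pt "0.0033 0.002 -0.06 0 0 0" --pt "0.0033 0.002 -0.075 0 0 0" --pt "0.0033 0.002 -0.09 0 0 0" --pt "0.0033 0.002 -0.1 0 0 0" --pt "0.0033 0.002 -0.106 0 0 0" --pt "0.0033 0.002 -0.106 0 0 0" --pt "0.0033 0.002 -0.106 0 0 0" --pt "0.0033 0.002 -0.106 0 0 0"

```text
time: 15.1
eef_pos: [0.5633, -0.0007, 0.1349]
tcp_rot: [0.047, 0.999, -0.0, 0.001]
contact_force: [0.9, -0.1, -8.0]
opening: 0.105
finger_force: 70.5
```

```bash
cat > chk.py <<'E'
from ov import *
st=ctrl.get_state(); p=st['eef_pos']; y=R.from_quat(st['tcp_rot']).apply([0,1,0]); a=np.arctan2(y[1],y[0])-np.pi/2
print(p,a,st['wrist_torque'],st['contact_force'],st['finger_force'],st['time'])
im=snap('scene','s6'); tp=snap('top','t6')
h=cv2.cvtColor(im,cv2.COLOR_RGB2HSV); m=cv2.inRange(h,(12,110,60),(28,255,255)); n,l,s,c=cv2.connectedComponentsWithStats(m); print('brass',[s[i].tolist() for i in range(1,n) if s[i][4]>60])
m=cv2.inRange(h[:,:230],(0,120,60),(6,255,255))|cv2.inRange(h[:,:230],(172,120,60),(180,255,255)); n,l,s,c=cv2.connectedComponentsWithStats(m); print('red',[(s[i].tolist(),c[i].round(1).tolist()) for i in range(1,n) if s[i][4]>8])
print('knob pred',[(k,proj('scene',W((.4728,.007,-.0924),[[85*np.sin(k),45-85*np.cos(k),131]])).round(1)) for k in(1.45,1.6,1.7,1.8)])
for d in(.084,.0905,.097):
    wt=np.vstack([circ([160+k,0,1000*p[2]],24,0) for k in(-15,15)]); L=(p[0]-d*np.cos(a),p[1]-d*np.sin(a),a)
    u=proj('scene',W(L,wt)); print(d,u.min(0).round(1),u.max(0).round(1),'pin top',proj('top',W(L,[[0,-34,1000*p[2]]])).round(1))
g=cv2.cvtColor(tp,cv2.COLOR_RGB2GRAY)
print(g[200:226,170:186])
E
python3 chk.py
```

```text
[ 0.56328975 -0.00074882  0.13487379] -0.09320771073036438 [-0.01245822 -0.01875275  0.03984495] [ 0.893828   -0.10915001 -7.98175617] 70.51443457603455 15.1
brass [[187, 151, 15, 19, 184], [271, 214, 23, 17, 261]]
red [([156, 162, 5, 9, 35], [157.8, 165.8])]
knob pred [(1.45, array([[162.9, 169.1]])), (1.6, array([[159.5, 168.1]])), (1.7, array([[156.9, 167.5]])), (1.8, array([[154.2, 167.1]]))]
0.084 [182.8 150.5] [203.5 170.7] pin top [[179.6 210.6]]
0.0905 [181.2 151.2] [202.  171.5] pin top [[179.2 212.9]]
0.097 [179.6 151.9] [200.5 172.3] pin top [[178.9 215.3]]
[[49 47 54 65 72 74 73 69 62 52 43 43 43 42 43 42]
 [48 44 53 65 71 74 73 68 58 49 43 43 42 42 42 42]
 [48 42 50 62 69 73 71 64 53 44 43 43 43 44 44 41]
 [47 41 44 57 68 71 70 62 50 45 42 44 43 43 42 44]
 [47 42 43 55 66 71 67 58 47 44 44 44 43 42 44 43]
 [48 43 43 49 62 67 63 53 44 42 41 39 43 43 43 43]
 [48 45 40 44 53 60 57 48 42 41 39 39 38 41 42 44]
 [50 46 41 42 47 51 48 45 42 42 39 37 35 39 42 42]
 [51 47 44 43 45 46 47 44 44 43 40 33 30 33 36 38]
 [53 51 49 49 46 45 42 44 45 45 41 34 29 30 32 36]
 [56 53 55 54 51 50 48 47 49 50 44 33 27 26 28 33]
 [54 56 61 64 64 61 58 57 57 53 46 36 29 25 27 30]
 [53 57 66 73 76 76 73 71 65 59 51 40 28 26 28 32]
 [51 55 65 76 80 82 82 79 73 66 58 47 34 27 27 32]
 [52 54 61 68 72 76 78 77 75 71 67 54 39 28 27 33]
 [52 52 56 58 59 61 64 67 70 73 70 57 38 28 30 30]
 [49 52 52 51 50 49 51 56 63 67 63 50 35 28 27 35]
 [46 49 47 48 44 44 44 46 54 56 50 40 31 28 28 35]
 [43 42 44 46 44 42 43 42 46 45 39 32 29 26 28 35]
 [42 40 42 43 43 44 44 43 44 38 31 28 25 26 31 37]
 [44 40 42 42 42 43 45 44 40 35 30 26 26 27 29 36]
 [50 48 44 43 44 43 44 43 39 35 26 24 25 28 32 38]
 [60 56 49 45 43 43 44 41 39 33 29 26 27 28 33 39]
 [66 60 48 45 43 43 42 41 36 29 29 27 24 28 34 41]
 [66 58 49 44 43 43 41 37 33 30 26 27 26 28 32 41]
 [64 54 47 41 43 44 43 41 39 36 30 29 29 28 36 41]]
```

```bash
python3 -c "
from plant import ctrl
print(ctrl.sign_off())"
```

```text
the job is handed in; nothing more can be done
None
```

The job is handed in, but I haven't seen the verdict: the keeper is open at about 1.7 rad, and the arm holds the lever level at about x = 90 mm, near its balance point, with the pins about 30 mm above the slots and the pulley end over the spool.

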